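# Snap the retaining clip over the capacitor and slide it home under the bracket

### The arm

A 6-joint arm with a two-finger parallel gripper is mounted at the origin on the work surface. World frame = base frame: x ahead of the robot, y to its left, z up, the work surface at z = 0. Lengths are in m, angles in rad, forces in N, time in s.
With the tool pointing down it reaches from about 0.375 to 0.9 m from the base axis. Payload 3.1 kg.
Tool frame: the origin (TCP) lies between the finger pads; the fingertips stand manip.finger_overhang ahead of it and the grasp point (between the pads) lies 5 mm behind it (manip.finger_overhang is the distance from the TCP to the fingertips, in m); z points along the fingers, y is the line along which they close (so a half turn about z gives the same grasp; the last joint's range is limited). The gripper opens to 85 mm and grips with 20 to 120 N. Pads are 22 mm wide; open, the fingers measure 114 mm over their backs; the gripper's body (76 mm by 85 mm) begins 54 mm behind the grasp point. The pads swing forward as they close: fully open they stand 13 mm farther back than shut.
Start: joints at [1.141, 0.527, 1.433, -0, 1.181, -0.178], TCP at [0.155, 0.605, 0.245] pointing down, gripper open.
Joint ranges: [-3.08, 3.08], [-0.75, 2.2], [0.22, 2.44], [-1.43, 4.57], [0, 2.65], [-2.85, 2.85]. Speed limits (rad/s): [2.79, 2.79, 3.14, 3.14, 3.14, 3.14].

### API

Orientations are given as a unit quaternion [x, y, z, w].
In Python, from station import manip gives the robot as it stands.
- The arm moves only by the tool drive_tool, never from a script. Its argument "plan" is a list of rows, each a list of 7 numbers: the shift along the tool's x, y, z in m, then the turn, a rotation vector about the tool's x, y, z in degrees, then the opening, from -1 (shut) to 1 (fully open). In form: [[x, y, z, wx, wy, wz, gripper], ...]. A call has 1 to 10 rows; each row shifts and turns the commanded pose from where the row before left it, along the tool's axes as they then stand; what a row does not reach is not made up. A row lasts 1/10 s, in which the tool goes at most 50 mm and 8.59 degrees, less where a joint would pass 70% of its speed; a pose out of reach is approached as far as the arm can. A call is refused whole if a number of a shift passes 0.05 or a number of a turn 8.59, either way. A call with a gripper value outside its range is refused whole. The fingers move at their own pace and stop on an object; "newtons" is the grip in N (left out, the last holds). Time passes only in rows, so rows that do not move let the fingers close. It gives the time, the measured TCP pose, the force, the opening and the grip force at its end, in the units of the state.
- manip.sense(): the state, without advancing time (a new reading comes with each control period).
- manip.snapshot(name): name is "scene" or "top" or "wrist"; returns a dict with "image" (384x512x3 uint8, red, green, blue), "z_map" (384x512 float32, m along the optical axis (not along the pixel's ray), 0 where there is no reading), "fov_y" (degrees; the focal length in pixels is half the picture's height over the tangent of half this angle, whatever the lens; pixels are square), "cx", "cy" (the principal point, pixels), "extrinsics" (4x4, takes a point from camera to world coordinates); the wrist camera has in their place "mount" (4x4, takes a point from camera to tool coordinates, whose origin is the TCP and whose axes are the flange's). Camera axes: x right, y up, looking along -z (the intrinsics and any distortion apply to the point x, -y, -z); pixel columns grow to the right and rows downward; lengths in m; the calibration is good to about 2 mm. A picture is of the moment at which its call begins: read the wrist's pose just before it.
- manip.sign_off(): hands the job in; it is judged then, once.
The state is a dict: "t": time; "q": joint angles; "qd": joint speeds; "tau": joint torques, N m; "tcp_pos": TCP position; "tool_rot": TCP orientation; "force": force on the tool from outside, world axes, zero at the start; "ft_torque": the same for the moment, N m; "finger_gap": opening from 0.0 (shut) to 1.0 (fully open); "gripper_force": force on a finger pad.
Only numpy, scipy, OpenCV 4.12 (cv2) and the standard library are available. Lean on these libraries where they do the work, as an engineer would, in place of code of your own. Each camera call takes 0.05 s, during which the arm holds its last target. There are 200 camera calls.

### The job

Take the larger of the two plastic retaining clips by its upright tab and push it straight down over the middle of the lying capacitor, tongue towards the bracket but clear of it, until both arms snap past the widest point and the clip sits fully down. Then slide it along the capacitor until its tongue, under the bracket's lip, butts against the bracket, press it there lightly for a moment, and let go, leaving it upright and fully down. Be gentle: do not crush the capacitor or ram the bracket, and leave the other things on the bench alone.

Things in the scene. Friction and masses are not known exactly. Their poses are not given: they have to be found in the camera images.
- clip: The larger retaining clip, loose, ivory plastic, about 50 g: flat crown with an upright tab on top, a tongue at one end, two sprung arms at its sides. Starts standing on its feet. Origin: bottom of the feet, midway. x: lengthwise to the tongue; y: across, arm to arm; z: up. Heights: feet 0, lips 10, crown underside 33.5, crown top 39.5, tab top 74.5 mm. 39 mm over the arms, 45 over the feet.
- clip_seat (a point): Middle of the crown's underside, 33.5 mm above the clip's origin, axes as the clip; on the capacitor's top line when the clip is fully down. Crown 28 (x) by 32 (y) mm, 6 thick. The arms start to spread with it about 18 mm above the capacitor's top and snap past at 10 to 5 mm (rubbing varies): the force drops, then rises as the crown lands.
- clip_tab (a point): Grasp point in the tab, 60.5 mm above the clip's origin (21 above the crown, 14 below the tab's top), axes as the clip. Tab 18 (x) by 12 (y) by 35 (z) mm, centred: grip it across its 12 mm, along y; fingertips may stand on the crown beside it. Pushing the clip on takes about 9 to 16 N; once on, it slides lengthwise with about 1 to 4 N.
- clip_tip (a point): End of the tongue, 24 mm ahead (x) of the clip's origin and 37 mm above it, axes as the clip; it butts against the bracket's stop face at the end: press that with a few newtons (15 is too much; the capacitor takes a push of 30). The tongue runs from x = 13 to 24 mm, 16 wide, 5 thick, its top level with the crown's top.
- capacitor: Black lying cylinder, 30 mm across, fixed on the circuit board of an open ivory case (150 by 104 mm, walls 20 high, fixed). Origin: on its axis, 37 mm above the bench, 40 mm from its free end and 54 from the other; x along the axis to the bracket, z up. A 10 mm wide foot runs under it; beside it is free room for the clip's arms. Push the clip on at about x = -12 mm.
- housing: The open case that carries the capacitor and, across the capacitor's +x end, an aluminium bracket: upright plate 50 mm wide, 5 thick, top 66 above the bench. Its stop face lies anywhere from x = 34 to 48 mm from the capacitor's origin: not reported, feel for it. A lip 26 wide overhangs 9 mm before the face, 3.5 over a seated tongue. Origin: bottom of the case, under the capacitor's; same axes.
- small_clip: A smaller clip of the same shape (for a 20 mm part, 59.5 mm tall, 35 mm over its feet), loose, standing on the bench beside the other; the two swap places from run to run. Bystander. Origin: underside of its feet.
- pliers: Side cutters with yellow handles, about 160 mm long, lying on the bench. Bystander.
- screwdriver: Screwdriver lying on the bench. Bystander.
- spare_case: Another open ivory case with a board, 130 by 85 by 32 mm. Bystander.
- flux_bottle: Small jar, 44 mm across, 75 mm tall. Bystander.
- screw_dish: Shallow black dish, 64 mm across, 22 mm tall. Bystander.

How it is judged:
By the outcome, as a careful person would: the job done as asked, in the order asked, and still so for the second after the job is handed in, with the robot touching nothing.
It also fails if it takes over 61 s, if anything falls off the work surface, if the arm or the gripper's body presses on something with over 40 N, if the wrist force passes 120 N, or if a joint passes its speed limit or range.

## Working session

There is one attempt and no reset: what is moved stays moved. The work goes in short steps, Python scripts to look and compute and a tool call to move; the robot and the scene stay as the last step left them, time stands still between calls to the robot, and variables do not carry over. Pictures are saved under pics/ and viewed, at most 10 in all, crops included, and the job is handed in when it is done.

Besides the shell and the picture viewer there is one more tool, called after "Call:" as a command line: name --pt "numbers of a row" for each row, then --argument value for the rest. drive_tool: Moves the arm, as the interface text tells. Its arguments: {"type":"object","properties":{"plan":{"type":"array"},"newtons":{"type":"number"}},"required":["plan"]}

```bash
ls; mkdir -p pics; cat > h.py <<'E'
import numpy as np, cv2
from station import manip
from scipy.spatial.transform import Rotation as R
def snap(n):
    s=manip.sense(); d=manip.snapshot(n)
    if n=="wrist":
        T=np.eye(4);T[:3,:3]=R.from_quat(s["tool_rot"]).as_matrix();T[:3,3]=s["tcp_pos"];d["T"]=T@d["mount"]
    else: d["T"]=d["extrinsics"]
    return d
def cloud(d):
    h,w=d["z_map"].shape;f=h/2/np.tan(np.radians(d["fov_y"]/2))
    u,v=np.meshgrid(np.arange(w),np.arange(h));z=d["z_map"]
    P=np.stack([(u-d["cx"])/f*z,-(v-d["cy"])/f*z,-z],-1)
    return P@d["T"][:3,:3].T+d["T"][:3,3]
def save(d,n): cv2.imwrite(f"pics/{n}.png",d["image"][:,:,::-1])
E
python3 - <<'E'
from h import *
for n in("top","scene"):
    d=snap(n);save(d,n);print(n,[k for k in d],d["fov_y"],d["cx"],d["cy"],np.round(d["T"],3).tolist(),{k:d[k] for k in d if k not in("image","z_map","T","extrinsics")})
    np.savez(n,P=cloud(d),im=d["image"])
s=manip.sense();print(s,manip.finger_overhang)
E
```

```text
pics
top ['image', 'z_map', 'fov_y', 'cx', 'cy', 'extrinsics', 'T'] 42.268107930634656 257.7408501926627 189.7623416015625 [[-0.067, 0.971, -0.227, 0.316], [-0.998, -0.066, 0.015, 0.011], [-0.0, 0.228, 0.974, 1.17], [0.0, 0.0, 0.0, 1.0]] {'fov_y': 42.268107930634656, 'cx': 257.7408501926627, 'cy': 189.7623416015625}
scene ['image', 'z_map', 'fov_y', 'cx', 'cy', 'extrinsics', 'T'] 44.75573720194093 260.23920706501633 200.05493208712417 [[0.331, -0.668, 0.666, 1.217], [0.944, 0.228, -0.24, -0.246], [0.008, 0.708, 0.706, 0.793], [0.0, 0.0, 0.0, 1.0]] {'fov_y': 44.75573720194093, 'cx': 260.23920706501633, 'cy': 200.05493208712417}
{'t': 0.1, 'q': array([ 1.14148754e+00,  5.28397975e-01,  1.43380599e+00,  1.89403020e-05,
        1.18142099e+00, -1.78492971e-01]), 'qd': array([ 0.00033362, -0.00102175, -0.00182799,  0.0008138 , -0.00073019,
       -0.0003561 ]), 'tau': array([-2.61692512e-04, -4.43302703e+01, -1.78586733e+01, -2.37730283e-04,
        3.88928820e-03,  1.66789283e-05]), 'tcp_pos': array([0.15481385, 0.60486391, 0.24440612]), 'tool_rot': array([ 1.25082961e-01,  9.92145766e-01, -9.66963599e-04, -3.12433053e-04]), 'force': array([ 0.59317845, -0.36963083, -0.21892468]), 'ft_torque': array([-0.00702081, -0.02771457, -0.000156  ]), 'gripper_force': 0.0, 'finger_gap': 0.9957761880921663} 0.014
```

View pics/top.png

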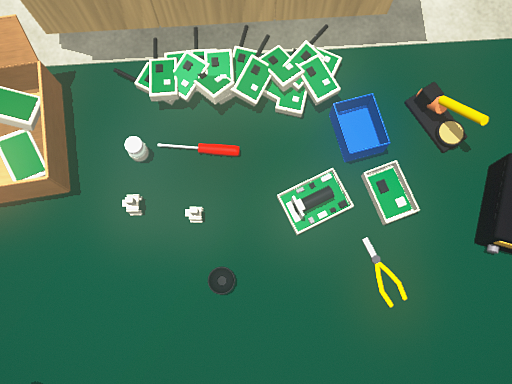

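View pics/scene.png

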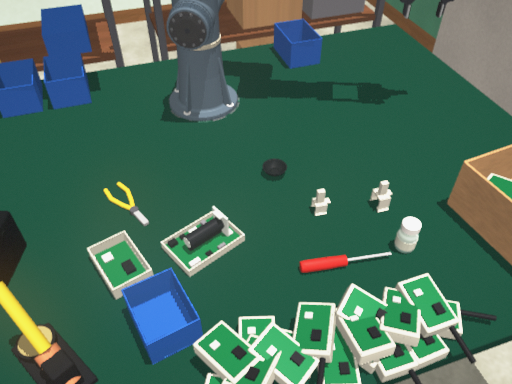

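The top view shows the clips at about px (132,204) and (195,214). The capacitor is near (318,198) in the case, with the bracket at its left end near (296,206).

```bash
python3 - <<'E'
from h import *
for n,boxes in(("top",{"L":(112,185,155,222),"S":(178,198,212,228),"house":(270,160,360,240)}),("scene",{"L":(365,172,398,215),"S":(306,182,335,218),"house":(155,200,250,275)})):
    z=np.load(n+".npz");P=z["P"];im=z["im"]
    for k,(a,b,c,e) in boxes.items():
        p=P[b:e,a:c].reshape(-1,3);col=im[b:e,a:c].reshape(-1,3).astype(int)
        if k!="house":
            q=p[(p[:,2]>0.012)&(p[:,2]<.1)]
            print(n,k,len(q),q.min(0).round(4),q.max(0).round(4))
            for lo,hi in((.025,.045),(.045,.09)):
                r=q[(q[:,2]>lo)&(q[:,2]<hi)]
                if len(r)>4:
                    rr=cv2.minAreaRect((r[:,:2]*1000).astype(np.float32)); print("  ",lo,len(r),np.round(r.mean(0),4),np.round(np.array(rr[0]),1),np.round(rr[1],1),round(rr[2],1))
        else:
            q=p[(p[:,2]>0.004)&(p[:,2]<.1)]
            rr=cv2.minAreaRect((q[:,:2]*1000).astype(np.float32));print(n,k,rr,q[:,2].max())
            dk=(col.max(1)<70)&(p[:,2]>.04); r=p[dk]; rr=cv2.minAreaRect((r[:,:2]*1000).astype(np.float32));print("  cap",len(r),r.mean(0).round(4),rr,r[:,2].max())
            r=p[(col.min(1)>90)&(p[:,2]>.05)&(p[:,2]<.09)]
            if len(r): print("  brk",len(r),r.mean(0).round(4),r[:,2].max(),cv2.minAreaRect((r[:,:2]*1000).astype(np.float32)))
    if n=="top":
        crop=im[150:250,100:370][:,:,::-1];cv2.imwrite("pics/c.png",cv2.resize(crop,(790,293),interpolation=cv2.INTER_CUBIC))
E
```

```text
top L 278 [0.549  0.2719 0.0127] [0.5896 0.3108 0.08  ]
   0.025 176 [0.5666 0.2876 0.0397] [569.7 291.5] [38.9 40.1] 89.1
   0.045 82 [0.5676 0.2849 0.0666] [567.6 286.1] [17.7 36.8] 69.1
top S 190 [0.5224 0.1284 0.0129] [0.554  0.1667 0.0702]
   0.025 115 [0.5355 0.147  0.0316] [538.6 148.7] [37.5 29.6] 82.4
   0.045 59 [0.5368 0.1433 0.0636] [537.6 143.7] [18.2 12.1] 85.9
top house ((556.1714477539062, -142.99903869628906), (218.4795684814453, 194.28326416015625), 86.15486145019531) 0.07259981738978305
  cap 16 [ 0.5331 -0.1014  0.0463] ((546.3704833984375, -132.41119384765625), (24.718034744262695, 92.86625671386719), 22.49029541015625) 0.05372345138527845
  brk 142 [ 0.533  -0.0979  0.0632] 0.07259981738978305 ((553.4349975585938, -126.41070556640625), (50.054832458496094, 92.88004302978516), 32.84429168701172)
scene L 345 [0.5532 0.2694 0.0123] [0.5968 0.31   0.075 ]
   0.025 172 [0.5807 0.285  0.0359] [575.5 290.3] [39.9 42.1] 86.8
   0.045 108 [0.5772 0.2837 0.0617] [575.4 285.4] [20.4 14.8] 81.6
scene S 262 [0.5246 0.1263 0.0122] [0.561  0.1659 0.0641]
   0.025 127 [0.5474 0.1439 0.0302] [544.5 146.2] [37.7 29.7] 83.4
   0.045 78 [0.5453 0.1412 0.0561] [543.6 141.8] [18.9 13.7] 86.1
scene house ((572.9479370117188, -171.05592346191406), (120.67864227294922, 219.25607299804688), 28.076995849609375) 0.06969349540079917
  cap 255 [ 0.5716 -0.1356  0.0606] ((867.29345703125, -207.21694946289062), (79.3633804321289, 698.4097290039062), 77.12515258789062) 0.7934821781361286
  brk 124 [ 0.5411 -0.0965  0.0614] 0.06697397581718068 ((561.40869140625, -125.11445617675781), (50.02388000488281, 94.55811309814453), 38.729183197021484)
```

View pics/c.png

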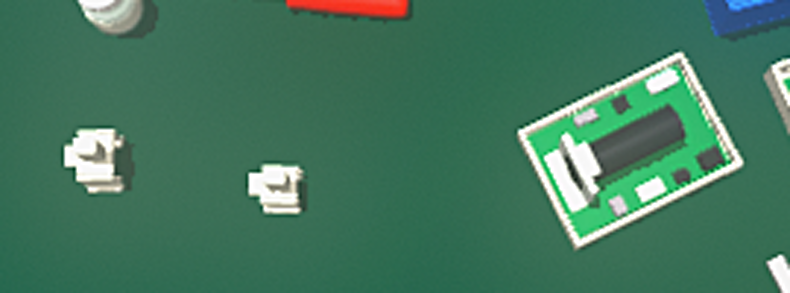

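The left clip is the larger one (75 mm tall), at about (0.57, 0.286) with its tongue towards +y. I'll move above it and look from close by.

Call:
drive_tool --pt "-0.044 -0.019 0 0 0 0 1" --pt "-0.044 -0.019 0 0 0 0 1" --pt "-0.044 -0.019 0 0 0 0 1" --pt "-0.044 -0.019 0 0 0 0 1" --pt "-0.044 -0.019 0 0 0 0 1" --pt "-0.044 -0.019 0 0 0 0 1" --pt "-0.044 -0.019 0 0 0 0 1" --pt "-0.044 -0.019 0 0 0 0 1" --pt "-0.044 -0.019 0 0 0 0 1" --pt "-0.044 -0.019 0 0 0 0 1"

```text
t: 1.1
tcp_pos: [0.5352, 0.3106, 0.2449]
tool_rot: [0.125, 0.992, -0.0, -0.0]
force: [0.7, 1.1, -0.9]
finger_gap: 1.001
gripper_force: 0.0
```

Call:
drive_tool --pt "0 0 0 0 0 8 1" --pt "0 0 0 0 0 8 1" --pt "0 0 0 0 0 8 1" --pt "0 0 0 0 0 8 1" --pt "0 0 0 0 0 8 1" --pt "0 0 0 0 0 8 1" --pt "0 0 0 0 0 8 1" --pt "0 0 0 0 0 8 1" --pt "0 0 0 0 0 8 1" --pt "0 0 0 0 0 8 1"

```text
t: 2.1
tcp_pos: [0.5338, 0.312, 0.2447]
tool_rot: [0.736, 0.678, -0.001, -0.0]
force: [0.3, 0.5, 0.1]
finger_gap: 0.998
gripper_force: 0.0
```

```bash
python3 - <<'E'
from h import *
d=snap("wrist");save(d,"w1");print(d["fov_y"],d["mount"].round(3).tolist())
np.savez("w1",P=cloud(d),im=d["image"])
s=manip.sense();print(s["t"],s["tcp_pos"],R.from_quat(s["tool_rot"]).as_matrix().round(4).tolist(),s["q"])
E
```

```text
58.024858221138444 [[0.001, 0.954, 0.3, 0.077], [1.0, -0.001, -0.0, -0.0], [0.0, 0.3, -0.954, -0.128], [0.0, 0.0, 0.0, 1.0]]
2.15 [0.53378311 0.31201342 0.24474807] [[0.0855, 0.9963, -0.0012], [0.9963, -0.0855, -0.0004], [-0.0005, -0.0011, -1.0]] [ 3.48467603e-01  5.19466924e-01  1.44993075e+00 -1.52159811e-05
  1.17346775e+00  4.34069771e-01]
```

View pics/w1.png

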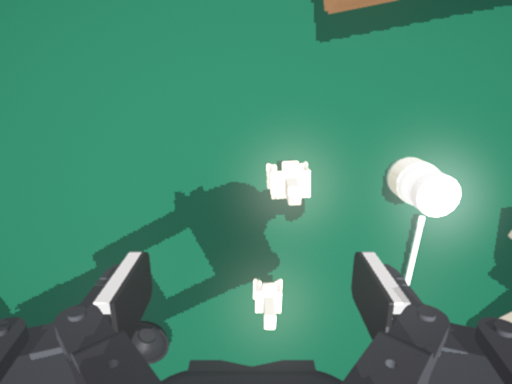

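The wrist view shows the larger clip at px (290,182), with its tongue up in the picture (world +y). The smaller clip is at (268,300) and the flux jar at (425,185).

```bash
cat >> h.py <<'E'
def clip(P,c,r=.03):
    m=(np.hypot(P[...,0]-c[0],P[...,1]-c[1])<r)
    def rep(lo,hi):
        q=P[m&(P[...,2]>lo)&(P[...,2]<hi)]
        if len(q)<5: return
        rr=cv2.minAreaRect((q[:,:2]*1000).astype(np.float32))
        print(lo,hi,len(q),"mean",(q.mean(0)*1000).round(1),"med z",round(np.median(q[:,2])*1000,1),"rect",np.round(rr[0],1),np.round(rr[1],1),round(rr[2],1))
    rep(.07,.08);rep(.045,.068);rep(.036,.044);rep(.012,.03)
E
python3 - <<'E'
from h import *
z=np.load("w1.npz");clip(z["P"],(.571,.286))
d=snap("wrist");P=cloud(d);print(P[182:184,286:292].round(3).tolist())
i=cv2.resize(d["image"][140:230,240:340],(800,600)[:2] and (660,594),interpolation=cv2.INTER_CUBIC);cv2.imwrite("pics/w1c.png",i[:,:,::-1])
E
```

```text
0.07 0.08 247 mean [570.2 286.1  73.8] med z 73.9 rect [570.2 285.5] [18.1 11.2] 87.3
0.045 0.068 115 mean [568.8 291.7  57. ] med z 56.1 rect [566.8 288.8] [19.4  9.4] 51.2
0.036 0.044 896 mean [570.1 290.4  39.1] med z 39.0 rect [570.6 290.2] [38.5 38.5] 87.7
0.012 0.03 74 mean [566.  294.6  17.6] med z 15.6 rect [565.5 294.4] [47.1 22.7] 29.7
[[[0.565, 0.293, 0.055], [0.566, 0.294, 0.057], [0.567, 0.294, 0.058], [0.567, 0.294, 0.058], [0.568, 0.294, 0.059], [0.569, 0.294, 0.059]], [[0.565, 0.292, 0.055], [0.565, 0.294, 0.062], [0.566, 0.294, 0.062], [0.567, 0.294, 0.062], [0.568, 0.294, 0.062], [0.569, 0.294, 0.063]]]
```

View pics/w1c.png

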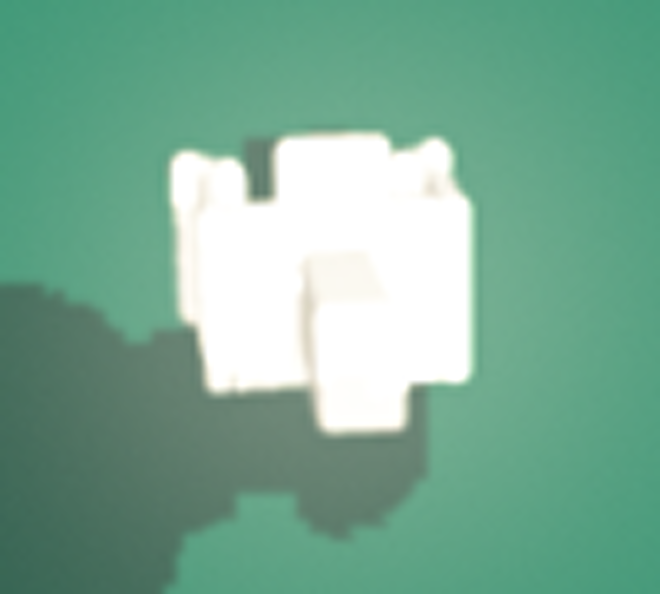

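Call:
drive_tool --pt "0 0 0 0 0 -2.4 0.1" --pt "-0.0125 0.0187 0 0 0 0 0.1" --pt "-0.0125 0.0187 0 0 0 0 0.1" --pt "0 0 0.04 0 0 0 0.1" --pt "0 0 0.04 0 0 0 0.1" --pt "0 0 0.04 0 0 0 0.1" --pt "0 0 0 0 0 0 0.1" --pt "0 0 0 0 0 0 0.1"

```text
t: 3.0
tcp_pos: [0.5719, 0.2849, 0.125]
tool_rot: [0.719, 0.695, -0.0, -0.0]
force: [1.3, -1.2, 0.1]
finger_gap: 0.547
gripper_force: 0.0
```

```bash
python3 - <<'E'
from h import *
s=manip.sense();print(s["t"],s["tcp_pos"],R.from_quat(s["tool_rot"]).as_matrix().round(4).tolist(),s["finger_gap"])
d=snap("wrist");save(d,"w2");clip(cloud(d),(.570,.286))
E
```

```text
3.0 [0.57187876 0.28493631 0.12499575] [[0.0352, 0.9994, -0.0007], [0.9994, -0.0352, -0.0004], [-0.0004, -0.0006, -1.0]] 0.5466154490199702
0.07 0.08 678 mean [570.5 286.2  73.8] med z 74.0 rect [570.5 285.5] [18. 12.] 88.4
0.045 0.068 242 mean [570.8 294.   56.8] med z 57.2 rect [570.8 293.8] [ 1.7 11.9] 87.3
0.036 0.044 2124 mean [570.8 290.5  39. ] med z 39.0 rect [570.7 290.1] [38.6 39.2] 87.6
0.012 0.03 140 mean [570.8 297.5  17.6] med z 14.2 rect [570.9 296.1] [ 6.5 38.9] 88.1
```

Call:
drive_tool --pt "0.0006 -0.0013 0.03 0 0 0 0.1" --pt "0 0 0.03 0 0 0 0.1" --pt "0 0 0.009 0 0 0 0.1" --pt "0 0 0 0 0 0 0.1"

```text
t: 3.45
tcp_pos: [0.5701, 0.2866, 0.057]
tool_rot: [0.719, 0.695, 0.0, 0.0]
force: [0.1, 0.8, -0.4]
finger_gap: 0.552
gripper_force: 0.0
```

Call:
drive_tool --pt "0 0 0 0 0 0 -1" --pt "0 0 0 0 0 0 -1" --pt "0 0 0 0 0 0 -1" --pt "0 0 0 0 0 0 -1" --pt "0 0 0 0 0 0 -1" --pt "0 0 0 0 0 0 -1" --pt "0 0 0 0 0 0 -1" --newtons 60

```text
t: 4.15
tcp_pos: [0.5708, 0.287, 0.0583]
tool_rot: [0.719, 0.695, 0.002, 0.001]
force: [0.2, -0.8, 6.3]
finger_gap: 0.128
gripper_force: 60.2
```

Call:
drive_tool --pt "0 0 -0.01 0 0 0 -1" --pt "0 0 -0.03 0 0 0 -1" --pt "0 0 -0.04 0 0 0 -1" --pt "0 0 -0.04 0 0 0 -1" --pt "0 0 -0.04 0 0 0 -1" --pt "0 0 -0.03 0 0 0 -1" --pt "0 0 0 0 0 0 -1"

```text
t: 4.85
tcp_pos: [0.5721, 0.2875, 0.2525]
tool_rot: [0.719, 0.695, 0.005, 0.003]
force: [-0.5, -0.8, -1.0]
finger_gap: 0.128
gripper_force: 59.3
```

```bash
cat >> h.py <<'E'
def house(P,im):
    near=(abs(P[...,0]-.56)<.11)&(abs(P[...,1]+.13)<.11)
    def rect(m,t):
        q=P[m]; 
        if len(q)<5: print(t,len(q));return
        rr=cv2.minAreaRect((q[:,:2]*1000).astype(np.float32));print(t,len(q),(q.mean(0)*1000).round(1),"rect",np.round(rr[0],1),np.round(rr[1],1),round(rr[2],1))
    c=im.astype(int)
    dk=near&(c.max(-1)<100)&(P[...,2]>.045)&(P[...,2]<.06)
    n,l,st,ce=cv2.connectedComponentsWithStats(dk.astype(np.uint8));k=1+np.argmax(st[1:,4]);m=l==k
    rect(m,"cap");q=P[m];rect(m&(P[...,2]>.0505),"ridge")
    g=q[:,:2]-q[:,:2].mean(0);v=np.linalg.svd(g,full_matrices=False)[2][0];print("svd az",np.degrees(np.arctan2(v[1],v[0]))%180,"ztop",np.percentile(q[:,2],99))
    rect(near&(c.min(-1)>90)&(P[...,2]>.063)&(P[...,2]<.07),"brk top")
    w=near&(abs(P[...,2]-.02)<.003)&(c.min(-1)>120);rect(w,"wall")
E
python3 - <<'E'
from h import *
s=manip.sense();print(s["t"],s["tcp_pos"],s["force"],s["finger_gap"])
for n in("top","scene"):
    z=np.load(n+".npz");house(z["P"],z["im"])
E
```

```text
4.85 [0.57205479 0.28751423 0.25251676] [-0.462762   -0.81897763 -0.99245826] 0.12774114583156312
cap 333 [ 550.7 -142.3   51.2] rect [ 551.5 -142.6] [26.2 72.1] 23.0
ridge 194 [ 551.2 -142.3   53.1] rect [ 551.2 -142.7] [22.  71.9] 20.9
svd az 112.5254897582406 ztop 0.0569163933090631
brk top 88 [533.1 -95.7  66.7] rect [533.7 -96.7] [50.2 14.1] 22.7
wall 342 [ 554.9 -141.3   20.2] rect [ 550.9 -139.1] [104.7 151.3] 22.3
cap 291 [ 556.6 -136.2   48.4] rect [ 555.  -135.5] [23.3 86.3] 21.4
ridge 34 [ 559.7 -143.    51.2] rect [ 557.6 -137.6] [12.  75.1] 23.4
svd az 111.63576310816978 ztop 0.051975896351765506
brk top 46 [537.5 -96.5  64.3] rect [540.1 -97.9] [47.9 15. ] 21.9
wall 228 [ 568.5 -146.4   18.3] rect [ 556.1 -140.5] [104.9 150. ] 22.7
```

Call:
drive_tool --pt "-0.03 0.002 0 0 0 0 -1" --pt "-0.05 0.002 0 0 0 0 -1" --pt "-0.05 0.002 0 0 0 0 -1" --pt "-0.05 0.002 0 0 0 0 -1" --pt "-0.05 0.002 0 0 0 0 -1" --pt "-0.05 0.002 0 0 0 0 -1" --pt "-0.05 0.002 0 0 0 0 -1" --pt "-0.05 0.002 0 0 0 0 -1" --pt "-0.05 0.002 0 0 0 0 -1" --pt "-0.03 0.002 0 0 0 0 -1"

```text
t: 5.85
tcp_pos: [0.5726, -0.1771, 0.2454]
tool_rot: [0.72, 0.694, -0.001, -0.0]
force: [1.1, 0.0, 0.9]
finger_gap: 0.128
gripper_force: 59.3
```

Call:
drive_tool --pt "-0.02 0 0 0 0 0 -1" --pt "0 0 0 0 0 -8.2 -1" --pt "0 0 0 0 0 -8.2 -1" --pt "0 0 0 0 0 -8 -1" --pt "0 0 0 0 0 0 -1" --pt "0 0 0 0 0 0 -1"

```text
t: 6.45
tcp_pos: [0.5723, -0.1932, 0.2456]
tool_rot: [0.557, 0.83, -0.0, -0.001]
force: [0.2, -0.4, 0.2]
finger_gap: 0.129
gripper_force: 59.3
```

```bash
python3 - <<'E'
from h import *
s=manip.sense();print(s["t"],s["tcp_pos"],R.from_quat(s["tool_rot"]).as_matrix().round(4).tolist(),s["force"])
d=snap("wrist");save(d,"w3");P=cloud(d);house(P,d["image"]);np.savez("w3",P=P,im=d["image"],T=d["T"])
E
```

```text
6.45 [ 0.57234207 -0.19320889  0.24564136] [[-0.3789, 0.9254, -0.0014], [0.9254, 0.3789, 0.0008], [0.0013, -0.001, -1.0]] [ 0.21091396 -0.44258274  0.22632296]
cap 1703 [ 554.1 -147.1   49.3] rect [ 552.3 -141.9] [25.7 76.8] 21.9
ridge 553 [ 556.9 -153.3   51.4] rect [ 551.9 -141.8] [17.9 76.1] 22.3
svd az 114.77211467473637 ztop 0.05261828620394907
brk top 792 [534.3 -98.1  65.4] rect [534.8 -99.2] [49.7 14. ] 22.5
wall 2156 [ 551.7 -136.8   19.4] rect [ 552.2 -141.3] [104.4 150.3] 22.6
```

View pics/w3.png

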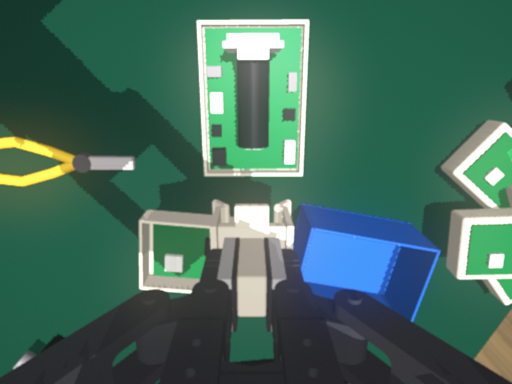

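```bash
cat >> h.py <<'E'
def rel(d):
    # tool-frame analysis, mm
    s=manip.sense(); Rm=R.from_quat(s["tool_rot"]).as_matrix(); P=cloud(d); c=d["image"].astype(int)
    Q=(P-s["tcp_pos"])@Rm*1000; hz=P[...,2]*1000
    near=(abs(P[...,0]-.56)<.11)&(abs(P[...,1]+.13)<.11)
    m=near&(c.max(-1)<100)&(hz>44)&(hz<57)
    n,l,st,ce=cv2.connectedComponentsWithStats(m.astype(np.uint8));m=l==1+np.argmax(st[1:,4])
    q=Q[m]; xs=np.arange(np.percentile(q[:,0],1)+4,np.percentile(q[:,0],99)-8,3); mid=[]
    for x in xs:
        y=q[abs(q[:,0]-x)<1.5]; a=y[:,1]; mid.append([x,(np.percentile(a,2)+np.percentile(a,98))/2,np.ptp(a)])
    mid=np.array(mid);f=np.polyfit(mid[:,0],mid[:,1],1)
    print("cap x range tool",np.percentile(q[:,0],[.5,99.5]).round(1),"mid y =",f.round(4),"angle",np.degrees(np.arctan(f[0])).round(2),"w",np.median(mid[:,2]).round(1),"z",np.percentile(q[:,2],1).round(1))
    b=Q[near&(c.min(-1)>90)&(hz>62)&(hz<70)]
    if len(b): print("lip/brk x",np.percentile(b[:,0],[1,50,99]).round(1),"y",np.percentile(b[:,1],[1,99]).round(1))
    # held clip crown: tool z 12..26, bright
    m=(Q[...,2]>10)&(Q[...,2]<24)&(abs(Q[...,0])<40)&(abs(Q[...,1])<30)&(c.min(-1)>100)
    k=Q[m]; print("crown n",len(k),"x",np.percentile(k[:,0],[1,99]).round(1),"y",np.percentile(k[:,1],[1,99]).round(1),"z",np.percentile(k[:,2],[5,50,95]).round(1))
    t=k[k[:,0]>15]
    if len(t): print("tongue y",np.percentile(t[:,1],[1,50,99]).round(1),"xmax",np.percentile(t[:,0],99),"z",np.median(t[:,2]).round(1),"zslope",np.polyfit(t[:,0],t[:,2],1)[0].round(3),np.polyfit(t[:,1],t[:,2],1)[0].round(3))
    return Q,m
E
python3 - <<'E'
from h import *
d=snap("wrist");Q,m=rel(d)
g=Q[190:250:6,250].round(1);print(g.tolist());print(Q[220,200:300:8].round(1).tolist())
E
```

```text
cap x range tool [17.5 93.3] mid y = [-0.0115  1.4982] angle -0.66 w 25.7 z 193.3
lip/brk x [ 94.2 103.4 108.1] y [-23.1  25.5]
crown n 2376 x [ 1.6 22.6] y [-19.4  18.7] z [13.5 19.6 22.2]
tongue y [-8.  -0.6  7.2] xmax 22.76649092724478 z 19.7 zslope 0.156 0.002
[[-41.6, -2.0, 246.8], [-48.4, -2.0, 245.5], [-56.1, -2.0, 246.8], [21.9, -1.0, 19.0], [18.9, -1.0, 19.3], [15.7, -1.0, 19.7], [12.7, -1.1, 19.7], [9.6, -1.1, 19.8], [8.0, -1.0, 16.8], [7.7, -1.0, 11.4]]
[[-70.3, -57.3, 227.3], [-71.0, -48.6, 229.0], [12.2, -17.6, 28.3], [4.7, -15.3, 46.4], [-73.1, -22.2, 234.0], [16.0, -5.6, 19.1], [15.8, -2.0, 19.6], [16.4, 1.7, 18.0], [15.8, 5.4, 19.6], [-78.3, 23.7, 246.6], [4.9, 15.1, 45.7], [12.3, 17.4, 27.9], [-78.3, 51.7, 246.7]]
```

Call:
drive_tool --pt "0.023 0.0008 0 0 0 -0.4 -1" --pt "0.0235 0.0007 0 0 0 0 -1" --pt "0 0 0.04 0 0 0 -1" --pt "0 0 0.04 0 0 0 -1" --pt "0 0 0.03 0 0 0 -1" --pt "0 0 0.02 0 0 0 -1" --pt "0 0 0 0 0 0 -1" --pt "0 0 0 0 0 0 -1" --pt "0 0 0 0 0 0 -1" --newtons 80

```text
t: 7.45
tcp_pos: [0.5575, -0.1505, 0.1177]
tool_rot: [0.553, 0.833, 0.0, 0.001]
force: [0.3, 0.0, -1.1]
finger_gap: 0.125
gripper_force: 81.7
```

```bash
python3 - <<'E'
from h import *
s=manip.sense();print(s["t"],s["tcp_pos"],R.from_quat(s["tool_rot"]).as_matrix().round(4).tolist(),s["force"])
d=snap("wrist");save(d,"w4");rel(d);house(cloud(d),d["image"])
E
```

```text
7.45 [ 0.55746023 -0.15051026  0.11772303] [[-0.3877, 0.9218, 0.0027], [0.9218, 0.3877, -0.0013], [-0.0023, 0.0019, -1.0]] [ 0.28998096  0.00286072 -1.05475863]
cap x range tool [-4.1 38.7] mid y = [ 0.2012 -5.6845] angle 11.38 w 25.9 z 65.3
lip/brk x [ 6.3 58.  63.3] y [-25.4  22.5]
crown n 2366 x [ 1.3 22.4] y [-19.3  18.8] z [14.1 19.7 22.2]
tongue y [-7.9 -0.5  7.3] xmax 22.673309490441262 z 19.7 zslope 0.174 -0.011
cap 1964 [ 547.7 -132.1   49.5] rect [ 549.9 -135.5] [25.6 47.1] 23.1
ridge 785 [ 548.3 -132.    51.4] rect [ 547.6 -130.5] [14.9 29.8] 23.3
svd az 110.13558304111906 ztop 0.05250776965281116
brk top 2013 [ 535.3 -101.4   65.5] rect [ 543.6 -120.8] [49.9 60.9] 22.5
wall 4003 [ 546.6 -127.7   19.3] rect [ 552.3 -141.4] [104.5 150.5] 22.7
```

View pics/w4.png

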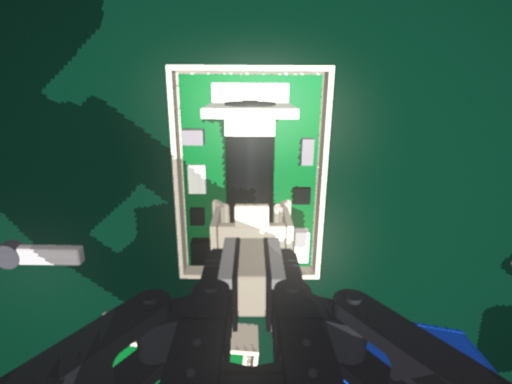

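```bash
python3 - <<'E'
from h import *
d=snap("wrist");s=manip.sense();print(s["tcp_pos"],s["t"]); Rm=R.from_quat(s["tool_rot"]).as_matrix();P=cloud(d);Q=(P-s["tcp_pos"])@Rm*1000;hz=P[...,2]*1000;c=d["image"].astype(int)
for r in range(140,202,6):
    m=(hz[r]>40)&(hz[r]<58)&(abs(Q[r,:,1])<20);i=np.where(m)[0];q=Q[r][m]
    print(r,i.min(),i.max(),q[:,0].mean().round(1),q[:,1].min().round(1),q[:,1].max().round(1),((q[:,1].min()+q[:,1].max())/2).round(2), "zmin",q[:,2].min().round(1), "sym",(2*np.average(q[:,1],weights=None)).round(1)/2)
w=abs(hz-20)<1.5; w&=(c.min(-1)>120)&(abs(Q[...,1])<60)
for a,b in((-60,-40),(40,60)):
    k=Q[w&(Q[...,1]>a)&(Q[...,1]<b)&(Q[...,0]>-20)&(Q[...,0]<50)];print(len(k),np.polyfit(k[:,0],k[:,1],1).round(3))
E
```

```text
[ 0.55734577 -0.15045895  0.11785827] 7.55
140 226 274 44.3 -15.2 13.3 -0.97 zmin 64.9 sym -0.95
146 226 274 40.8 -15.3 13.4 -0.96 zmin 64.3 sym -0.95
152 226 273 37.4 -15.4 12.8 -1.3 zmin 65.1 sym -1.25
158 226 273 33.8 -15.5 12.9 -1.34 zmin 64.9 sym -1.25
164 226 273 30.2 -15.5 12.9 -1.29 zmin 65.6 sym -1.25
170 226 273 26.6 -15.7 13.1 -1.28 zmin 65.5 sym -1.25
176 226 272 23.0 -15.8 12.4 -1.69 zmin 65.4 sym -1.6
182 226 272 19.3 -15.9 12.5 -1.69 zmin 65.2 sym -1.6
188 226 272 15.6 -15.9 12.5 -1.67 zmin 65.5 sym -1.6
194 226 272 11.8 -16.0 12.7 -1.65 zmin 65.2 sym -1.6
200 227 272 7.9 -15.3 12.8 -1.28 zmin 65.4 sym -1.25
553 [  0.068 -51.751]
459 [4.0000e-03 4.8943e+01]
```

The clip is straight over the capacitor at px (252,215), and the cap's columns are 226–273. The residual offset is about 1.2 mm in y.

Call:
drive_tool --pt "0.001 -0.0012 0.005 0 0 0.2 -1" --pt "0 0 0.005 0 0 0 -1" --pt "0 0 0.005 0 0 0 -1" --pt "0 0 0 0 0 0 -1" --pt "0 0 0 0 0 0 -1"

```text
t: 8.05
tcp_pos: [0.5547, -0.1495, 0.101]
tool_rot: [0.555, 0.832, -0.0, -0.0]
force: [0.2, 0.7, -0.8]
finger_gap: 0.127
gripper_force: 81.7
```

```bash
python3 - <<'E'
from h import *
d=snap("wrist");s=manip.sense();print(s["tcp_pos"],s["t"],s["force"]); Rm=R.from_quat(s["tool_rot"]).as_matrix();print(Rm.round(4)[:,0]);P=cloud(d);Q=(P-s["tcp_pos"])@Rm*1000;hz=P[...,2]*1000;c=d["image"].astype(int)
for r in range(120,190,6):
    m=(hz[r]>40)&(hz[r]<58)&(abs(Q[r,:,1])<20);q=Q[r][m]
    if len(q): print(r,q[:,0].mean().round(1),q[:,1].min().round(1),q[:,1].max().round(1),q[:,1].mean().round(2))
rel(d)
E
```

```text
[ 0.55487625 -0.14958214  0.10114581] 8.1 [ 0.15014564 -0.23650392 -0.35192185]
[-3.848e-01  9.230e-01  2.000e-04]
150 42.0 -13.3 14.7 0.7
156 38.8 -13.4 14.7 0.7
162 35.5 -13.3 15.0 0.72
168 32.2 -13.5 15.1 0.72
174 28.9 -13.5 15.1 0.58
180 25.5 -13.7 14.6 0.45
186 22.1 -13.7 14.6 0.31
cap x range tool [ 1.2 43.4] mid y = [ 0.0309 -0.0752] angle 1.77 w 25.9 z 48.6
lip/brk x [12.1 56.6 61.3] y [-23.1  24.6]
crown n 2358 x [ 1.5 22.6] y [-19.4  18.7] z [14.3 19.7 22.1]
tongue y [-8.2 -0.6  7.2] xmax 22.71969006410529 z 19.8 zslope 0.16 0.002
```

Call:
drive_tool --pt "0 0.0004 0.002 0 0 0 -1" --pt "0 0 0.002 0 0 0 -1" --pt "0 0 0.002 0 0 0 -1" --pt "0 0 0 0 0 0 -1"

```text
t: 8.5
tcp_pos: [0.5556, -0.1494, 0.0952]
tool_rot: [0.555, 0.832, 0.0, 0.0]
force: [0.3, -0.0, -0.0]
finger_gap: 0.127
gripper_force: 82.2
```

Call:
drive_tool --pt "0 0 0.0015 0 0 0 -1" --pt "0 0 0.0015 0 0 0 -1" --pt "0 0 0 0 0 0 -1"

```text
t: 8.8
tcp_pos: [0.5559, -0.1497, 0.0935]
tool_rot: [0.555, 0.832, 0.0, 0.001]
force: [-0.1, 0.5, 5.9]
finger_gap: 0.126
gripper_force: 83.1
```

Call:
drive_tool --pt "0 0 0.0015 0 0 0 -1" --pt "0 0 0 0 0 0 -1"

```text
t: 9.0
tcp_pos: [0.556, -0.1498, 0.0925]
tool_rot: [0.555, 0.832, 0.0, 0.001]
force: [-1.9, 0.6, 9.1]
finger_gap: 0.126
gripper_force: 83.6
```

Call:
drive_tool --pt "0 0 0.0015 0 0 0 -1" --pt "0 0 0.0015 0 0 0 -1" --pt "0 0 0 0 0 0 -1"

```text
t: 9.3
tcp_pos: [0.5562, -0.1501, 0.0897]
tool_rot: [0.555, 0.832, 0.0, 0.002]
force: [-0.4, 0.7, 11.0]
finger_gap: 0.129
gripper_force: 83.4
```

Call:
drive_tool --pt "0 0 0.0015 0 0 0 -1" --pt "0 0 0.0015 0 0 0 -1" --pt "0 0 0 0 0 0 -1"

```text
t: 9.6
tcp_pos: [0.5563, -0.1503, 0.0865]
tool_rot: [0.554, 0.832, -0.0, 0.002]
force: [-0.4, 0.1, 7.7]
finger_gap: 0.124
gripper_force: 83.3
```

Call:
drive_tool --pt "0 0 0.0015 0 0 0 -1" --pt "0 0 0 0 0 0 -1"

```text
t: 9.8
tcp_pos: [0.5562, -0.1503, 0.0846]
tool_rot: [0.554, 0.832, -0.0, 0.002]
force: [-0.5, -0.5, 6.6]
finger_gap: 0.126
gripper_force: 82.8
```

Call:
drive_tool --pt "0 0 0.0015 0 0 0 -1" --pt "0 0 0.0015 0 0 0 -1" --pt "0 0 0 0 0 0 -1"

```text
t: 10.1
tcp_pos: [0.556, -0.1502, 0.0808]
tool_rot: [0.555, 0.832, -0.0, 0.001]
force: [1.2, -1.0, 1.8]
finger_gap: 0.128
gripper_force: 82.2
```

Call:
drive_tool --pt "0 0 0.0015 0 0 0 -1" --pt "0 0 0.001 0 0 0 -1" --pt "0 0 0 0 0 0 -1"

```text
t: 10.4
tcp_pos: [0.5555, -0.1494, 0.0774]
tool_rot: [0.555, 0.832, 0.0, 0.0]
force: [1.5, -0.6, -1.5]
finger_gap: 0.129
gripper_force: 81.7
```

Call:
drive_tool --pt "0 0 0.001 0 0 0 -1" --pt "0 0 0 0 0 0 -1"

```text
t: 10.6
tcp_pos: [0.5555, -0.1494, 0.0769]
tool_rot: [0.555, 0.832, 0.0, 0.0]
force: [1.2, 0.1, 1.7]
finger_gap: 0.123
gripper_force: 82.4
```

Call:
drive_tool --pt "0 0 0.001 0 0 0 -1" --pt "0 0 0 0 0 0 -1"

```text
t: 10.8
tcp_pos: [0.5555, -0.1494, 0.0769]
tool_rot: [0.555, 0.832, 0.0, 0.0]
force: [0.2, 0.4, 7.9]
finger_gap: 0.127
gripper_force: 83.5
```

Call:
drive_tool --pt "0 0 0.001 0 0 0 -1" --pt "0 0 0 0 0 0 -1"

```text
t: 11.0
tcp_pos: [0.5555, -0.1494, 0.0768]
tool_rot: [0.555, 0.832, 0.0, 0.0]
force: [-0.3, 0.6, 14.4]
finger_gap: 0.124
gripper_force: 84.3
```

Fully down: hard stop at z 0.0769, matching the prediction. I'll relieve the downforce, then slide.

Call:
drive_tool --pt "0 0 -0.0012 0 0 0 -1" --pt "0 0 -0.0006 0 0 0 -1" --pt "0.001 0 0 0 0 0 -1" --pt "0.002 0 0 0 0 0 -1" --pt "0.002 0 0 0 0 0 -1" --pt "0 0 0 0 0 0 -1"

```text
t: 11.6
tcp_pos: [0.5542, -0.1458, 0.0769]
tool_rot: [0.554, 0.832, -0.0, 0.001]
force: [1.8, -4.3, 3.0]
finger_gap: 0.124
gripper_force: 82.3
```

Call:
drive_tool --pt "0.002 0 0 0 0 0 -1" --pt "0.003 0 0 0 0 0 -1" --pt "0.003 0 0 0 0 0 -1" --pt "0.002 0 0 0 0 0 -1" --pt "0 0 0 0 0 0 -1"

```text
t: 12.1
tcp_pos: [0.5502, -0.1362, 0.0769]
tool_rot: [0.555, 0.832, -0.0, 0.001]
force: [1.8, -4.7, 4.2]
finger_gap: 0.123
gripper_force: 82.4
```

Call:
drive_tool --pt "0.002 0 -0.0004 0 0 0 -1" --pt "0.003 0 0 0 0 0 -1" --pt "0.003 0 0 0 0 0 -1" --pt "0.003 0 0 0 0 0 -1" --pt "0.001 0 0 0 0 0 -1" --pt "0 0 0 0 0 0 -1"

```text
t: 12.7
tcp_pos: [0.5448, -0.1239, 0.0769]
tool_rot: [0.555, 0.832, 0.0, -0.0]
force: [3.1, -0.9, 2.0]
finger_gap: 0.124
gripper_force: 82.2
```

Call:
drive_tool --pt "0.001 0 0 0 0 0 -1" --pt "0.001 0 0 0 0 0 -1" --pt "0 0 0 0 0 0 -1"

```text
t: 13.0
tcp_pos: [0.5441, -0.1225, 0.0769]
tool_rot: [0.555, 0.832, 0.0, -0.0]
force: [4.6, -1.8, 1.4]
finger_gap: 0.124
gripper_force: 82.1
```

Call:
drive_tool --pt "0.001 0.0005 0 0 0 0 -1" --pt "0.001 0 0 0 0 0 -1" --pt "0 0 0 0 0 0 -1"

```text
t: 13.3
tcp_pos: [0.5435, -0.1205, 0.0769]
tool_rot: [0.555, 0.832, -0.0, -0.0]
force: [3.0, -2.1, 2.3]
finger_gap: 0.127
gripper_force: 82.1
```

Call:
drive_tool --pt "0.0008 0 0 0 0 0 -1" --pt "0 0 0 0 0 0 -1"

```text
t: 13.5
tcp_pos: [0.5432, -0.1197, 0.077]
tool_rot: [0.555, 0.832, -0.0, -0.0]
force: [2.9, -2.6, 1.6]
finger_gap: 0.127
gripper_force: 82.1
```

Call:
drive_tool --pt "0.0008 0 0 0 0 0 -1" --pt "0 0 0 0 0 0 -1"

```text
t: 13.7
tcp_pos: [0.5429, -0.119, 0.0769]
tool_rot: [0.555, 0.832, -0.0, -0.0]
force: [3.5, -2.5, 2.0]
finger_gap: 0.129
gripper_force: 82.1
```

Call:
drive_tool --pt "0.0008 0.0002 0 0 0 0 -1" --pt "0 0 0 0 0 0 -1"

```text
t: 13.9
tcp_pos: [0.5427, -0.1182, 0.0769]
tool_rot: [0.555, 0.832, -0.0, -0.0]
force: [1.7, -3.3, 1.5]
finger_gap: 0.129
gripper_force: 82.1
```

Call:
drive_tool --pt "0.0008 0 0 0 0 0 -1" --pt "0 0 0 0 0 0 -1"

```text
t: 14.1
tcp_pos: [0.5426, -0.1178, 0.077]
tool_rot: [0.555, 0.832, -0.0, -0.0]
force: [2.0, -5.0, 0.7]
finger_gap: 0.125
gripper_force: 82.0
```

Call:
drive_tool --pt "0.0005 0 0 0 0 0 -1" --pt "0 0 0 0 0 0 -1"

```text
t: 14.3
tcp_pos: [0.5426, -0.1177, 0.077]
tool_rot: [0.554, 0.832, -0.0, 0.0]
force: [1.7, -5.1, 0.1]
finger_gap: 0.127
gripper_force: 81.9
```

Call:
drive_tool --pt "0.0004 0 0 0 0 0 -1" --pt "0 0 0 0 0 0 -1"

```text
t: 14.5
tcp_pos: [0.5426, -0.1177, 0.077]
tool_rot: [0.554, 0.832, -0.001, 0.001]
force: [2.7, -6.5, 0.3]
finger_gap: 0.123
gripper_force: 81.9
```

Call:
drive_tool --pt "0.0003 0 0.0003 0 0 0 -1" --pt "0 0 0 0 0 0 -1" --pt "0 0 0 0 0 0 -1" --pt "0 0 0 0 0 0 -1" --pt "0 0 0 0 0 0 -1" --pt "0 0 0 0 0 0 -1"

```text
t: 15.1
tcp_pos: [0.5426, -0.1177, 0.077]
tool_rot: [0.554, 0.832, -0.001, 0.001]
force: [1.9, -8.2, 0.8]
finger_gap: 0.122
gripper_force: 82.2
```

Call:
drive_tool --pt "0 0 0 0 0 0 -1" --pt "-0.0005 0 0 0 0 0 -1" --pt "0 0 0 0 0 0 -1"

```text
t: 15.4
tcp_pos: [0.5426, -0.1177, 0.077]
tool_rot: [0.555, 0.832, -0.0, 0.0]
force: [1.3, -5.1, 1.9]
finger_gap: 0.126
gripper_force: 82.2
```

Call:
drive_tool --pt "0 0 0 0 0 0 -0.3" --pt "0 0 0 0 0 0 -0.3" --pt "0 0 0 0 0 0 -0.3" --pt "0 0 0 0 0 0 -0.3" --pt "0 0 0 0 0 0 -0.3"

```text
t: 15.9
tcp_pos: [0.542, -0.1165, 0.0765]
tool_rot: [0.555, 0.832, -0.0, -0.001]
force: [0.8, 0.3, -0.1]
finger_gap: 0.352
gripper_force: 0.0
```

Released. I'll rise straight up, back off, and check.

Call:
drive_tool --pt "0 0 -0.01 0 0 0 -0.3" --pt "0 0 -0.03 0 0 0 -0.3" --pt "0 0 -0.04 0 0 0 -0.3" --pt "0 0 -0.04 0 0 0 -0.3" --pt "0 0 -0.03 0 0 0 -0.3" --pt "0 0 0 0 0 0 -0.3" --pt "0 0 0 0 0 0 -0.3"

```text
t: 16.6
tcp_pos: [0.5425, -0.1169, 0.2279]
tool_rot: [0.555, 0.832, 0.0, 0.001]
force: [-0.5, -0.2, -0.3]
finger_gap: 0.349
gripper_force: 0.0
```

```bash
python3 - <<'E'
from h import *
d=snap("wrist");save(d,"w5");s=manip.sense();print(s["t"],s["tcp_pos"],s["force"])
P=cloud(d);u=np.array([-.385,.923]);v=np.array([.923,.385]);z=P[...,2]
m=(abs(P[...,0]-.545)<.06)&(abs(P[...,1]+.12)<.06)
def st(lo,hi,t):
    q=P[m&(z>lo)&(z<hi)];a=(q[:,:2]-[.5426,-.1177]);print(t,len(q),"u",np.percentile(a@u*1000,[1,99]).round(1),"v",np.percentile(a@v*1000,[1,99]).round(1),"z",np.percentile(q[:,2]*1000,[5,50,95]).round(1))
st(.085,.1,"tab top");st(.0545,.0605,"crown");st(.0625,.07,"bracket")
cv2.imwrite("pics/w5c.png",cv2.resize(d["image"][40:330,130:390],(530,590))[:,:,::-1])
E
```

```text
16.65 [ 0.5417716  -0.11659744  0.22656256] [-1.32314829 -0.64928477 -0.74545561]
tab top 350 u [-10.3   7.3] v [-5.8  5.4] z [89.  92.4 93.5]
crown 962 u [-15.3  27.2] v [-19.6  20.1] z [55.9 57.5 59. ]
bracket 721 u [ 6.9 27.2] v [-23.9  23.5] z [64.3 65.4 66.8]
```

View pics/w5c.png

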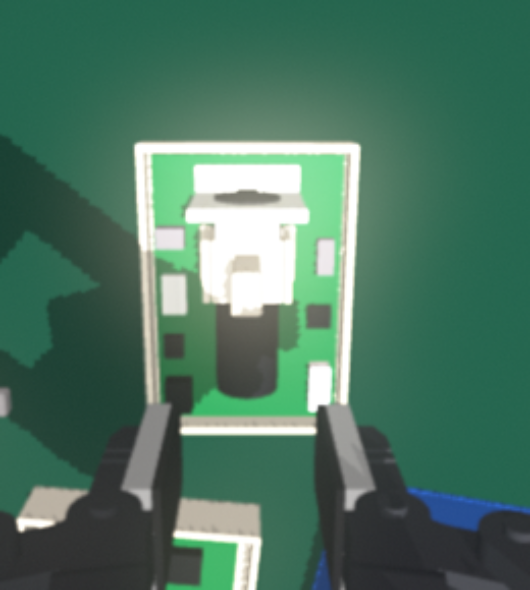

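The crop shows the clip upright on the capacitor (tab at px (246,290)), with its tongue under the lip near (247,215). Tab top is at 93 mm and crown at 58 mm, both as expected when seated. The tip is within 0.3 mm of the stop face.

```bash
python3 -c "
from station import manip
print(manip.sign_off())"
```

```text
the job is handed in; nothing more can be done
None
```

The larger clip is snapped fully down on the capacitor, slid until its tongue butts the bracket under the lip, pressed there at about 8 N for about 0.7 s, and released upright; the job was handed in at about 17 s.

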